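# Clamp the partition's post socket to the help-desk table

### The job

Slide the tongue of the loose post socket into the table clamp until it is fully home against the back stop. Then turn the clamp's wing clockwise until its foot just touches the tongue, and give it a further quarter turn to fix the socket; do not overtighten, leave the other things on the table where they are, and let go.

Things in the scene. Friction and masses are not known exactly. Their poses are not given: they have to be found in the camera images.
- clamp: Grey clamp bolted to the table; it does not move. Origin: on the table under the screw axis; z up; its mouth opens toward its -x, the tongue slides in toward its +x. Base plate 195 mm (x from -130 to +65) by 90 mm, top face 10 mm above the table. On it two side walls 12 mm high form a channel 44 mm wide, x from -30 to +22, with mouth pieces flared outward from x = -50.
- clamp_stop (a point): Middle of the foot of the back stop's face, which ends the channel: 22 mm on the +x side of the screw axis, at the level of the base plate's top (10 mm above the table). Axes as the clamp's. The tongue's end rests against this face when home.
- clamp_arm (a point): Where the screw leaves the top of the clamp's overhead arm, 82 mm above the table. The arm is 30 mm wide, 20 mm deep (underside 62 mm above the table) and runs from x = -16 to +61 mm from the screw axis, where a column 36 mm wide behind the stop carries it.
- screw: The clamp's whole screw: rod, black wing on top, steel foot 30 mm across at the bottom that turns with it. Origin on the axis at the wing's underside, 108 mm above the table at turn 0, 16 mm lower per clockwise turn. The foot's reach is preset by hand and differs between starts: the gap to a tongue put in is 2 to 8 mm. Sprung foot: 16 N by 0.05 turn after first touch, 28 N a quarter turn after it.
- turn (a joint): Turn of the screw's rod, rad, growing clockwise seen from above (screw goes down); starts at 0 to 0.5, can turn to 9. The wing sits on the rod by a rubber hub (1.0 N m per rad), so the rod lags the wing. Turning it takes 0.06 to 0.09 N m while free, 0.13 to 0.2 by 0.05 turn after first touch, and 0.2 to 0.35 a quarter turn after it. The rod stays where it is let go (the wing springs back to it).
- wing_grip (a point): Centre of the black wing, a bar 50 mm long (its x axis), 12 mm thick (its y axis), 26 mm high, on a 32 mm disc; the point is on the screw axis at mid-height of the bar, 13 mm under its top. 126 mm above the table at turn 0, where the bar, let go, lies along the clamp's x axis.
- socket_tube (a point): Centre (half-way up) of the upright tube of the loose aluminium post socket: tube 34 mm across, 70 mm tall, on a flat tongue 40 mm wide, 8 mm thick; the point is 43 mm above the underside. x axis along the tongue to its tip, z up. The tongue reaches from 25 mm behind the tube axis to 117 mm ahead. 0.26 to 0.44 kg. When home: 95 mm on the -x side of the screw axis, 53 mm above the table.
- socket_tip (a point): Middle of the leading end of the socket's tongue, 117 mm ahead of the tube axis, 4 mm above its underside; x axis along the tongue.
- tile: Bystander: loose white block with green frame and a small screen on top, 52 x 52 x 39 mm, origin under its centre. (A fixed tray of nine such blocks lies beyond the work, past x = 0.73 m.)
- sanitizer: Bystander: loose clear bottle with black cap, 66 mm across, 140 mm tall, origin under its centre.
- headphones: Bystander: fixed black headphones lying on the table, about 220 x 170 mm, 70 mm high, origin at the middle of the head band's arc.
Mind the look-alikes: they are no part of the job. What is meant by the part that bears socket_tube is not blue, and is the larger of those in its own colour.

How it is judged:
By the outcome, as a careful person would: the job done as asked, in the order asked, and still so for the second after the job is handed in, with the robot touching nothing.
It also fails if it takes over 72 s, if anything falls off the work surface, if the arm or the gripper's body presses on something with over 40 N, if the wrist force passes 120 N, or if a joint passes its speed limit or range.

### The arm

A 6-joint arm with a two-finger parallel gripper is mounted at the origin on the work surface. World frame = base frame: x ahead of the robot, y to its left, z up, the work surface at z = 0. Lengths are in m, angles in rad, forces in N, time in s.
With the tool pointing down it reaches from about 0.35 to 0.975 m from the base axis. Payload 7.1 kg.
Tool frame: the origin (TCP) lies on the front face of the gripper's body, between the roots of the fingers; the fingertips stand 80 mm ahead of it and the grasp point (between the pads) lies 61 mm ahead of it (bot.hold_point_z is the distance from the TCP to the grasp point, in m); z points along the fingers, y is the line along which they close (so a half turn about z gives the same grasp; the last joint's range is limited). The gripper opens to 88 mm and grips with 3 to 60 N. Pads are 20 mm wide; open, the fingers measure 115 mm over their backs; the gripper's body (75 mm by 178 mm) begins 61 mm behind the grasp point.
Start: joints at [1.269, 0.423, 1.63, -0, 1.089, -0.019], TCP at [0.174, 0.6, 0.303] pointing down, gripper open.
Joint ranges: [-3, 3], [-0.9, 2.11], [0.09, 2.58], [-1.31, 4.45], [0.11, 2.69], [-2.54, 2.54]. Speed limits (rad/s): [2.39, 2.39, 3.01, 3.14, 3.14, 3.14].

### API

Orientations are given as a rotation vector (axis times angle).
In Python, from workcell import bot gives the robot as it stands.
- The arm moves only by the tool carry_out, never from a script. Its argument "targets" is a list that holds one entry, the list of rows, each a list of 7 numbers: the turn, a rotation vector about the tool's x, y, z in degrees, then the shift along the tool's x, y, z in cm, then the closure in counts, from 0 (fully open) to 255 (shut). In form: [[[ax, ay, az, tx, ty, tz, gripper], ...]]. A call has exactly 8 rows; each row shifts and turns the commanded pose from where the row before left it, along the tool's axes as they then stand; what a row does not reach is not made up. A row lasts 1/12 s, in which the tool goes at most 41.7 mm and 7.16 degrees, less where a joint would pass 70% of its speed; a pose out of reach is approached as far as the arm can. A call with a gripper value outside its range is refused whole. The fingers move at their own pace and stop on an object; "squeeze" is the grip in N (left out, the last holds). Time passes only in rows, so rows that do not move let the fingers close, or fill a call up. It gives the time, the measured TCP pose, the force, the opening and the grip force at its end, in the units of the state.
- bot.observe(): the state, without advancing time (a new reading comes with each control period).
- bot.read_camera(name): name is "scene" or "side" or "wrist"; returns a dict with "color" (400x640x3 uint8, red, green, blue), "range_z" (400x640 float32, m along the optical axis (not along the pixel's ray), 0 where there is no reading), "fx", "fy", "cx", "cy" (pixels), "R" (3x3) and "t" (3): a world point X has camera coordinates R X + t. Camera axes: x right, y down, z forward; pixel columns grow to the right and rows downward; lengths in m; the calibration is good to about 2 mm. A picture is of the moment at which its call begins.
- bot.hand_in(): hands the job in; it is judged then, once.
The state is a dict: "time_s": time; "joint_pos": joint angles; "qd": joint speeds; "tau": joint torques, N m; "tcp_pos": TCP position; "ee_rot": TCP orientation; "force": force on the tool from outside, world axes, zero at the start; "moment": the same for the moment, N m; "finger_gap": finger opening in m; "gripper_force": force on a finger pad.
Only numpy, scipy, OpenCV 4.12 (cv2) and the standard library are available. Lean on these libraries where they do the work, as an engineer would, in place of code of your own. Each camera call takes 0.05 s, during which the arm holds its last target. There are 200 camera calls.

## Working session

There is one attempt and no reset: what is moved stays moved. The work goes in short steps, Python scripts to look and compute and a tool call to move; the robot and the scene stay as the last step left them, time stands still between calls to the robot, and variables do not carry over. Pictures are saved under pics/ and viewed, at most 10 in all, crops included, and the job is handed in when it is done.

Besides the shell and the picture viewer there is one more tool, called after "Emit:" as name([rows], argument=value, ...), one row to a line, values as JSON. carry_out: Moves the arm, as the interface text tells. Its arguments: {"type":"object","properties":{"targets":{"type":"array","items":{"type":"array","items":{"type":"array","items":{"type":"number"}}}},"squeeze":{"type":"number"}},"required":["targets"]}

```bash
mkdir -p pics
cat > h.py <<'E'
import numpy as np,cv2
from workcell import bot
def pic(n,f,crop=None,s=1):
    c=bot.read_camera(n); im=c["color"][:,:,::-1]
    np.savez("pics/"+f+".npz",**c)
    if crop: x0,y0,x1,y1=crop; im=im[y0:y1,x0:x1]
    cv2.imwrite("pics/"+f+".png",cv2.resize(im,None,fx=s,fy=s,interpolation=cv2.INTER_CUBIC)); return c
def world(c,u,v,d=None,z=None):
    r=np.array([(u-c["cx"])/c["fx"],(v-c["cy"])/c["fy"],1.0]); R,t=c["R"],c["t"]
    o=-R.T@t; w=R.T@r
    if z is not None: return o+w*(z-o[2])/w[2]
    d=d or float(c["range_z"][int(v),int(u)]); return o+w*d
E
python3 - <<'E'
from h import *
for n in("scene","side"):
    c=pic(n,n+"0"); print(n,c["R"],c["t"],c["fx"])
s=bot.observe();print(s)
E
```

```text
scene [[ 0.15605079  0.98772823  0.0064111 ]
 [ 0.80754327 -0.12384048 -0.57666056]
 [-0.56878996  0.09516558 -0.81695869]] [-0.11301401 -0.38399382  1.56698377] 414.00241064121764
side [[-0.99932368 -0.03409012 -0.01378553]
 [-0.01402611  0.69992601 -0.71407763]
 [ 0.03399184 -0.71340132 -0.69993079]] [0.55801684 0.07281866 1.35446524] 405.5360354705409
{'time_s': 0.1, 'joint_pos': array([ 1.26902395e+00,  4.23721637e-01,  1.63057501e+00,  3.42488705e-07,
        1.08863252e+00, -1.89928946e-02]), 'qd': array([ 0.00162217, -0.00130576, -0.00233491,  0.00090937, -0.00088107,
        0.00092217]), 'tau': array([ 1.72593809e-03, -5.45614600e+01, -2.74324465e+01,  6.45386358e-02,
        1.89146027e-02, -3.49634774e-05]), 'tcp_pos': array([0.17424838, 0.59982033, 0.30202124]), 'ee_rot': array([-4.42680517e-01, -3.11003073e+00,  2.07223832e-03]), 'force': array([ 1.21098164, -0.84242732, -0.30484569]), 'moment': array([-0.01972942, -0.04830151,  0.0821866 ]), 'gripper_force': 0.0, 'finger_gap': 0.08762478088088398}
```

View pics/scene0.png

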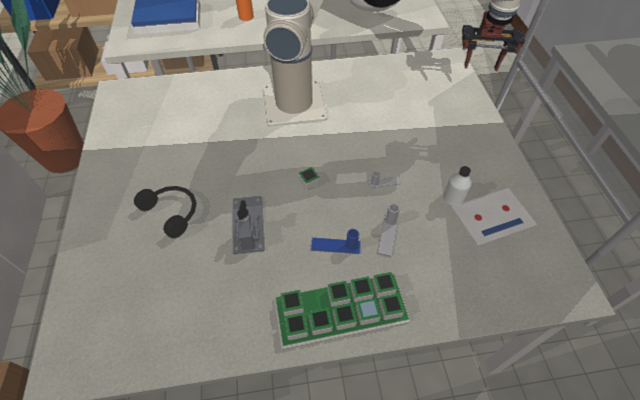

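View pics/side0.png

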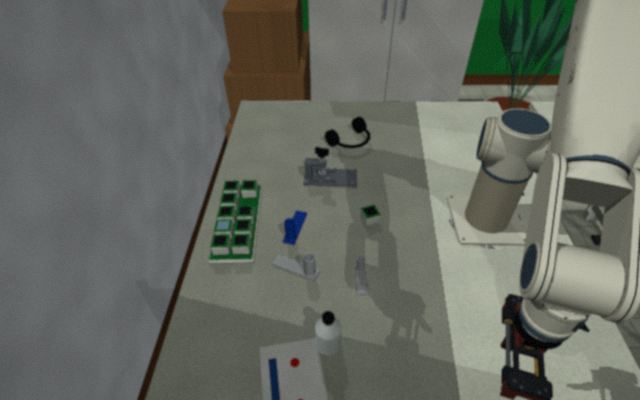

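Candidates for the socket in the scene view are the blue one with its tube at (352,238), the grey one at (392,213) with its tongue tip near (386,252), and a smaller grey one at (376,180). The larger grey one at (392,213) fits. The clamp is at (247,225), with its black wing at (241,208). A close crop will check this.

Run:
```python
from h import *
c=pic("scene","crop1",(225,155,425,275),4)
for n,u,v in [("tubeA",392,208),("tipA",386,252),("tubeS",376,177),("tipS",397,184),("blue",352,232)]:
    print(n,world(c,u,v))
```

```text
tubeA [0.56388854 0.23104679 0.05525707]
tipA [0.68033667 0.19016417 0.00798253]
tubeS [0.43821135 0.21260378 0.05046489]
tipS [0.44127027 0.2867669  0.00445123]
blue [0.63119459 0.09673322 0.06195683]
```

View pics/crop1.png

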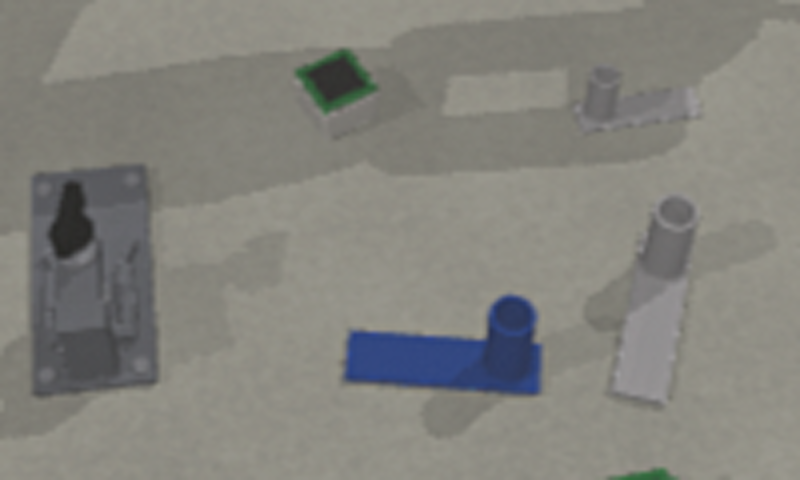

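The crop confirms it: the larger grey socket has its tube top at crop (677,212), with the tongue pointing away from the robot to (640,395). The clamp mouth faces the robot. The tile at crop (335,85) and the blue and small grey sockets have to be left alone.

Run:
```python
from h import *
c=dict(np.load("pics/crop1.npz"))
def P(x,y,z): return world(c,225+(x+.5)/4-.5,155+(y+.5)/4-.5,z=z)
print("clamp");K=[P(*p,.01) for p in [(35,174),(146,166),(156,382),(35,394)]]
for k in K: print(k.round(4))
near=(K[0]+K[1])/2; far=(K[2]+K[3])/2; e=far-near; print("len",np.linalg.norm(e),"w",np.linalg.norm(K[0]-K[1]),"yaw",np.degrees(np.arctan2(e[1],e[0])))
u=e/np.linalg.norm(e); m=(near+far)/2; print("axis",m+u*.0325)
print("wingtop", P(72,205,.139))
print("tube rim", P(677,212,.078)); 
t=[P(612,393,.008),P(664,405,.008)];tip=sum(t)/2;print("tip",tip,np.linalg.norm(t[0]-t[1]))
d=tip-P(677,212,.078);print("L",np.linalg.norm(d[:2]),"yaw",np.degrees(np.arctan2(d[1],d[0])))
print("tile",P(338,78,.039),"blue tip",P(345,355,.008),"bluetube",P(512,315,.078))
```

```text
clamp
[ 0.4224 -0.2368  0.01  ]
[ 0.4277 -0.1504  0.01  ]
[ 0.6217 -0.157   0.01  ]
[ 0.6182 -0.2431  0.01  ]
len 0.19503050789576035 w 0.08648834453369751 yaw -1.8980305616461888
axis [ 0.55497671 -0.19790314  0.01      ]
wingtop [ 0.55022515 -0.19422262  0.139     ]
tube rim [0.57826589 0.22958069 0.078     ]
tip [0.68701843 0.18293031 0.008     ] 0.037725839833526904
L 0.11833584335501836 yaw -23.217348612067443
tile [0.38574646 0.00822345 0.039     ] blue tip [ 0.61918153 -0.01952989  0.008     ] bluetube [0.64527614 0.09464848 0.078     ]
```

```bash
cat >> h.py <<'E'
from scipy.spatial.transform import Rotation as Ro
def go(x,y,zhold,yaw,q=False):
    """Remaining move: target of grasp point, yaw (deg) of line perpendicular to closing line."""
    s=bot.observe(); R=Ro.from_rotvec(s["ee_rot"]).as_matrix(); p=s["tcp_pos"]
    d=R.T@(np.array([x,y,zhold+bot.hold_point_z])-p)*100
    cur=np.degrees(np.arctan2(R[1,0],R[0,0])); a=-((yaw-cur+90)%180-90)
    print("t",round(s["time_s"],2),"tcp",p.round(4),"R z",R[:,2].round(4),"yaw",round(cur,2),"J",s["joint_pos"].round(3))
    print("shift cm",d.round(2),"turn z deg",round(a,2)," F",s["force"].round(1),"M",s["moment"].round(3),"gap",round(s["finger_gap"],4))
E
python3 - <<'E'
from h import *
go(.578,.2296,.16,-23.2)
E
```

```text
t 0.15 tcp [0.1743 0.5999 0.3021] R z [-4.0e-04 -1.1e-03 -1.0e+00] yaw 163.8 J [ 1.269  0.424  1.63   0.     1.089 -0.019]
shift cm [-49.1  -24.28   8.1 ] turn z deg 7.0  F [-0.  -0.1  0.1] M [-0.039 -0.015  0.006] gap 0.0876
```

Emit:
carry_out([
  [[0, 0, 0, -3.05, -1.5, 0.5, 0], [0, 0, 0, -3.05, -1.5, 0.5, 0], [0, 0, 0, -3.05, -1.5, 0.5, 0], [0, 0, 0, -3.05, -1.5, 0.5, 0], [0, 0, 0, -3.05, -1.5, 0.5, 0], [0, 0, 0, -3.05, -1.5, 0.5, 0], [0, 0, 0, -3.05, -1.5, 0.5, 0], [0, 0, 0, -3.05, -1.5, 0.5, 0]],
])

```text
time_s: 0.82
tcp_pos: [0.3761, 0.4155, 0.2623]
ee_rot: [-0.443, -3.11, 0.0]
force: [-0.1, 0.7, 0.5]
finger_gap: 0.088
gripper_force: 0.0
```

Emit:
carry_out([
  [[0, 0, 0, -3.05, -1.5, 0.5, 0], [0, 0, 0, -3.05, -1.5, 0.5, 0], [0, 0, 0, -3.05, -1.5, 0.5, 0], [0, 0, 0, -3.05, -1.5, 0.5, 0], [0, 0, 0, -3.05, -1.5, 0.5, 0], [0, 0, 0, -3.05, -1.5, 0.5, 0], [0, 0, 3.5, 0, 0, 0, 0], [0, 0, 3.5, 0, 0, 0, 0]],
])

```text
time_s: 1.48
tcp_pos: [0.5271, 0.2776, 0.232]
ee_rot: [-0.641, -3.075, 0.001]
force: [-0.2, 0.2, -0.1]
finger_gap: 0.0876
gripper_force: 0.0
```

Run:
```python
from h import *
c=pic("wrist","w1"); go(.578,.2296,.16,-23.2)
for p in [(.578,.2296,.078),(.687,.183,.008)]:
    q=c["R"]@np.array(p)+c["t"]; print(q[:2]/q[2]*c["fx"]+[c["cx"],c["cy"]])
```

```text
t 1.53 tcp [0.5264 0.2782 0.2321] R z [-9.e-04 -4.e-04 -1.e+00] yaw 156.3 J [ 0.466  0.468  1.746  0.     0.928 -0.691]
shift cm [-6.68 -2.37  1.08] turn z deg -0.5  F [-1.   0.3 -0.9] M [ 0.034 -0.042  0.005] gap 0.0878
[289.15680338 288.89393811]
[298.18211996 353.35005799]
```

View pics/w1.png

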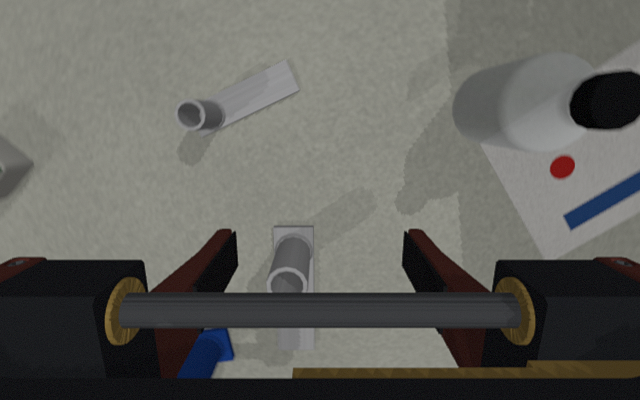

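The wrist view shows the tube rim at (289,281), with the tongue spanning columns 274–314 and lined up with the tool's x axis. The prediction was (289,289), so the estimate holds. The other grey socket, at (190,115), is smaller.

Run:
```python
from h import *
c=dict(np.load("pics/w1.npz"))
p=world(c,289,281,z=.078);print(p)
for a in [(274,227),(313,227),(281,347),(314,347)]: print(world(c,*a,z=.008))
go(p[0],p[1],.055,-23.2)
```

```text
[0.57163617 0.23241487 0.078     ]
[0.54446118 0.22179721 0.008     ]
[0.55977687 0.25695223 0.008     ]
[0.67212005 0.16921479 0.008     ]
[0.68647207 0.20216962 0.008     ]
t 1.53 tcp [0.5264 0.2782 0.2321] R z [-9.e-04 -4.e-04 -1.e+00] yaw 156.3 J [ 0.466  0.468  1.746  0.     0.928 -0.691]
shift cm [-5.99 -2.37 11.58] turn z deg -0.5  F [-1.   0.3 -0.9] M [ 0.034 -0.042  0.005] gap 0.0878
```

Emit:
carry_out([
  [[0, 0, 0, -3.15, -1.2, 0, 0], [0, 0, 0, -3.15, -1.17, 0, 0], [0, 0, 0, 0, 0, 3.0, 0], [0, 0, 0, 0, 0, 3.0, 0], [0, 0, 0, 0, 0, 3.0, 0], [0, 0, 0, 0, 0, 2.5, 0], [0, 0, 0, 0, 0, 0, 160], [0, 0, 0, 0, 0, 0, 160]],
], squeeze=25)

```text
time_s: 2.2
tcp_pos: [0.5734, 0.2327, 0.1166]
ee_rot: [-0.629, -3.075, 0.003]
force: [-0.4, -0.7, -0.7]
finger_gap: 0.0779
gripper_force: 0.0
```

Emit:
carry_out([
  [[0, 0, 0, 0, 0, 0, 255], [0, 0, 0, 0, 0, 0, 255], [0, 0, 0, 0, 0, 0, 255], [0, 0, 0, 0, 0, 0, 255], [0, 0, 0, 0, 0, 0, 255], [0, 0, 0, 0, 0, 0, 255], [0, 0, 0, 0, 0, 0, 255], [0, 0, 0, 0, 0, 0, 255]],
])

```text
time_s: 2.87
tcp_pos: [0.5741, 0.2324, 0.118]
ee_rot: [-0.632, -3.077, 0.001]
force: [-2.7, -3.1, 6.4]
finger_gap: 0.0326
gripper_force: 25.0
```

Run:
```python
from h import *
go(.373,-.192,.165,-2)
```

```text
t 2.87 tcp [0.5741 0.2324 0.118 ] R z [-7.e-04 -6.e-04 -1.e+00] yaw 156.8 J [ 0.366  0.663  1.731 -0.     0.748 -0.8  ]
shift cm [  1.77 -46.94 -10.79] turn z deg -21.2  F [-2.7 -3.1  6.4] M [-0.531  0.379  0.001] gap 0.0326
```

Emit:
carry_out([
  [[0, 0, 0, 0, 0, -0.5, 255], [0, 0, 0, 0, 0, -1.5, 255], [0, 0, 0, 0, 0, -1.5, 255], [0, 0, 0, 0, 0, -1.5, 255], [0, 0, 0, 0, 0, -1.5, 255], [0, 0, 0, 0, 0, -1.5, 255], [0, 0, 0, 0, 0, -1.5, 255], [0, 0, 0, 0, 0, -1.3, 255]],
], squeeze=40)

```text
time_s: 3.53
tcp_pos: [0.5741, 0.2328, 0.2263]
ee_rot: [-0.632, -3.077, -0.0]
force: [-0.0, -0.0, -3.3]
finger_gap: 0.0324
gripper_force: 40.0
```

Emit:
carry_out([
  [[0, 0, 0, 0.1, -1, 0, 255], [0, 0, 0, 0.1, -2, 0, 255], [0, 0, 0, 0.1, -3, 0, 255], [0, 0, 0, 0.1, -3, 0, 255], [0, 0, 0, 0.1, -3, 0, 255], [0, 0, 0, 0.1, -3, 0, 255], [0, 0, 0, 0.1, -3, 0, 255], [0, 0, 0, 0.1, -3, 0, 255]],
])

```text
time_s: 4.2
tcp_pos: [0.4824, 0.0414, 0.2249]
ee_rot: [-0.631, -3.076, 0.001]
force: [1.5, -0.8, -4.5]
finger_gap: 0.0324
gripper_force: 40.0
```

Emit:
carry_out([
  [[0, 0, 0, 0.1, -3, 0, 255], [0, 0, 0, 0.1, -3, 0, 255], [0, 0, 0, 0.1, -3, 0, 255], [0, 0, 0, 0.1, -3, 0, 255], [0, 0, 0, 0.1, -3, 0, 255], [0, 0, 0, 0.1, -3, 0, 255], [0, 0, 0, 0.1, -3, 0, 255], [0, 0, 0, 0.1, -3, 0, 255]],
])

```text
time_s: 4.87
tcp_pos: [0.3805, -0.1755, 0.2251]
ee_rot: [-0.631, -3.076, -0.0]
force: [0.7, 0.0, -4.8]
finger_gap: 0.0326
gripper_force: 40.0
```

Emit:
carry_out([
  [[0, 0, 0, 0.1, -1.5, 0, 255], [0, 0, 0, 0.1, -0.5, 0, 255], [0, 0, -4, 0, 0, 0, 255], [0, 0, -4, 0, 0, 0, 255], [0, 0, -5, 0, 0, 0, 255], [0, 0, -5, 0, 0, 0, 255], [0, 0, -3.2, 0, 0, 0, 255], [0, 0, 0, 0, 0, 0, 255]],
])

```text
time_s: 5.53
tcp_pos: [0.3722, -0.1915, 0.2252]
ee_rot: [-0.051, -3.14, -0.001]
force: [-0.1, 0.4, -4.8]
finger_gap: 0.0325
gripper_force: 40.0
```

Run:
```python
from h import *
c=pic("wrist","w2"); go(.373,-.192,.075,-2); pic("scene","s2",(200,90,360,250),3.75)
```

```text
t 5.58 tcp [ 0.3723 -0.1915  0.2253] R z [-7.e-04  5.e-04 -1.e+00] yaw 177.95 J [-0.504  0.248  2.127  0.     0.767 -2.039]
shift cm [-0.08 -0.05  8.9 ] turn z deg -0.05  F [-0.6 -0.3 -4.6] M [ 0.02   0.154 -0.028] gap 0.0322
```

View pics/s2.png

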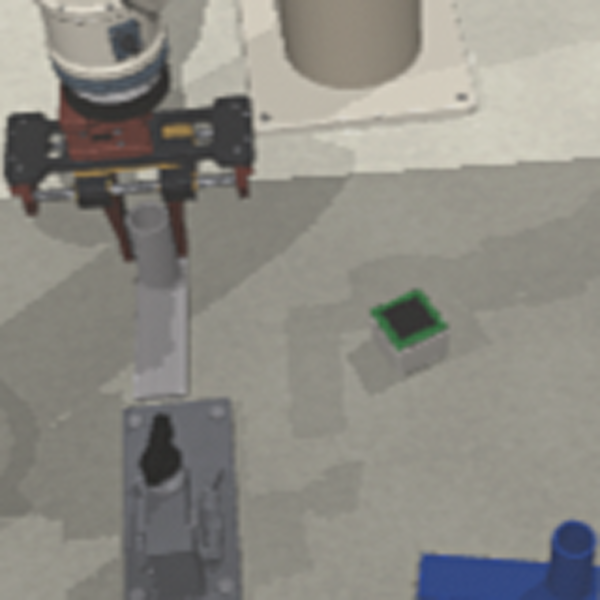

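View pics/w2.png

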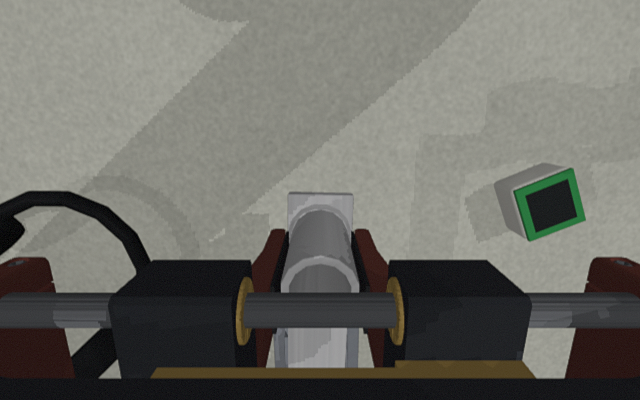

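Tongue tip corners are at crop (134,398) and (187,393), and the clamp's near corners are at (124,405) and (230,400). The wrist view shows the tongue square to the jaws and nothing disturbed.

Run:
```python
from h import *
c=dict(np.load("pics/s2.npz"))
P=lambda x,y,z: world(c,200+(x+.5)/3.75-.5,90+(y+.5)/3.75-.5,z=z)
a,b=P(134,398,.115),P(187,393,.115);m=(a+b)/2
print(a,b,m,"expected tip", np.array([.3722,-.1915])+.117*np.array([np.cos(np.radians(-2)),np.sin(np.radians(-2))]))
d=b-a;print("yaw",np.degrees(np.arctan2(-d[0],d[1])),np.linalg.norm(d))
n=(P(124,405,.01)+P(230,400,.01))/2;print("clamp near",n)
r=P(148,217,.185);print("rim",r, np.degrees(np.arctan2(*(m-r)[[1,0]])))
# depth-based clamp features: points above plate 
v,u=np.mgrid[190:262,225:270]; Z=c["range_z"][v,u]; 
r=np.stack([(u-c["cx"])/c["fx"],(v-c["cy"])/c["fy"],np.ones(u.shape)],-1)*Z[...,None]
W=(r-c["t"])@c["R"]; 
W=W.reshape(-1,3)[Z.ravel()>0]
for lo,hi in[(.017,.027),(.076,.088),(.105,.15)]:
    S=W[(W[:,2]>lo)&(W[:,2]<hi)&(W[:,0]>.42)&(W[:,0]<.65)&(W[:,1]<-.14)&(W[:,1]>-.25)]; print(lo,len(S),np.percentile(S,[3,50,97],axis=0).round(4).tolist())
```

```text
[ 0.49460502 -0.21574934  0.115     ] [ 0.49593677 -0.17602517  0.115     ] [ 0.49527089 -0.19588725  0.115     ] expected tip [ 0.48912873 -0.19558324]
yaw -1.9201161589871427 0.03974648679710992
clamp near [ 0.4242177  -0.19487899  0.01      ]
rim [ 0.37751528 -0.18945971  0.185     ] -3.124319697906432
0.017 170 [[0.5072, -0.2296, 0.0173], [0.5572, -0.1826, 0.0206], [0.6133, -0.1661, 0.0249]]
0.076 223 [[0.5496, -0.2149, 0.0765], [0.5842, -0.1972, 0.0806], [0.6124, -0.1831, 0.0871]]
0.105 240 [[0.4771, -0.213, 0.1082], [0.5425, -0.1961, 0.116], [0.5757, -0.1798, 0.1382]]
```

Emit:
carry_out([
  [[0, 0, 0, 0.5, -0.1, 1.0, 255], [0, 0, 0, 0, 0, 2.0, 255], [0, 0, 0, 0, 0, 2.0, 255], [0, 0, 0, 0, 0, 2.0, 255], [0, 0, 0, 0, 0, 1.5, 255], [0, 0, 0, 0, 0, 0.7, 255], [0, 0, 0, 0, 0, 0.3, 255], [0, 0, 0, 0, 0, 0, 255]],
])

```text
time_s: 6.3
tcp_pos: [0.3676, -0.1928, 0.1304]
ee_rot: [-0.056, -3.14, -0.001]
force: [0.5, 1.1, -3.4]
finger_gap: 0.0323
gripper_force: 40.0
```

Run:
```python
from h import *
go(.459,-.195,.069,-2)
```

```text
t 6.3 tcp [ 0.3676 -0.1928  0.1304] R z [-8.e-04  4.e-04 -1.e+00] yaw 177.96 J [-0.512  0.447  2.179  0.     0.516 -2.047]
shift cm [-9.14  0.11  0.  ] turn z deg -0.04  F [ 0.5  1.1 -3.4] M [0.013 0.143 0.016] gap 0.0323
```

Emit:
carry_out([
  [[0, 0, 0, -0.6, 0, 0, 255], [0, 0, 0, -0.8, 0, 0, 255], [0, 0, 0, -0.8, 0, 0, 255], [0, 0, 0, -0.8, 0, 0, 255], [0, 0, 0, -0.8, 0, 0, 255], [0, 0, 0, -0.8, 0, 0, 255], [0, 0, 0, -0.8, 0, 0, 255], [0, 0, 0, -0.6, 0, 0, 255]],
])

```text
time_s: 6.97
tcp_pos: [0.4288, -0.1951, 0.1308]
ee_rot: [0.054, 3.14, -0.0]
force: [-0.5, -0.2, -4.3]
finger_gap: 0.0324
gripper_force: 40.0
```

Run:
```python
from h import *
go(.459,-.195,.069,-2)
```

```text
t 6.97 tcp [ 0.4288 -0.1951  0.1308] R z [ 6.e-04 -3.e-04 -1.e+00] yaw 178.01 J [-0.452  0.496  2.061 -0.     0.584 -1.988]
shift cm [-3.02  0.12  0.05] turn z deg 0.01  F [-0.5 -0.2 -4.3] M [-0.001  0.095  0.048] gap 0.0324
```

Emit:
carry_out([
  [[0, 0, 0, -0.4, 0, 0, 255], [0, 0, 0, -0.4, 0, 0, 255], [0, 0, 0, -0.4, 0, 0, 255], [0, 0, 0, -0.3, 0, 0, 255], [0, 0, 0, -0.3, 0, 0, 255], [0, 0, 0, -0.2, 0, 0, 255], [0, 0, 0, -0.1, 0, 0.05, 255], [0, 0, 0, 0, 0, 0.05, 255]],
])

```text
time_s: 7.63
tcp_pos: [0.4487, -0.1958, 0.1297]
ee_rot: [0.055, 3.141, -0.0]
force: [-0.1, -0.0, -4.4]
finger_gap: 0.0325
gripper_force: 40.0
```

Run:
```python
from h import *
go(.459,-.195,.069,-2)
```

```text
t 7.63 tcp [ 0.4487 -0.1958  0.1297] R z [ 1.e-04 -1.e-04 -1.e+00] yaw 178.0 J [-0.436  0.515  2.022  0.     0.604 -1.972]
shift cm [-1.02  0.12 -0.06] turn z deg 0.0  F [-0.1 -0.  -4.4] M [-0.029  0.134  0.006] gap 0.0325
```

Emit:
carry_out([
  [[0, 0, 0, -0.1, 0, 0.05, 255], [0, 0, 0, -0.1, 0, 0, 255], [0, 0, 0, -0.1, 0, 0, 255], [0, 0, 0, -0.1, 0, 0, 255], [0, 0, 0, -0.1, 0, 0, 255], [0, 0, 0, -0.1, 0, 0, 255], [0, 0, 0, -0.1, 0, 0, 255], [0, 0, 0, 0, 0, 0, 255]],
])

```text
time_s: 8.3
tcp_pos: [0.453, -0.1955, 0.1287]
ee_rot: [-0.054, -3.135, -0.003]
force: [-10.3, -1.5, 1.0]
finger_gap: 0.0323
gripper_force: 40.0
```

Run:
```python
from h import *
go(.459,-.195,.069,-2)
```

```text
t 8.3 tcp [ 0.453  -0.1955  0.1287] R z [-0.0059  0.0018 -1.    ] yaw 178.01 J [-4.310e-01  5.220e-01  2.010e+00 -1.000e-03  6.150e-01 -1.966e+00]
shift cm [-0.59  0.07 -0.17] turn z deg 0.01  F [-10.3  -1.5   1. ] M [-0.348  1.587 -0.109] gap 0.0323
```

Emit:
carry_out([
  [[0, 0, 0, 0, 0, 0.05, 255], [0, 0, 0, -0.1, 0, 0, 255], [0, 0, 0, -0.1, 0, 0, 255], [0, 0, 0, 0, 0, 0, 255], [0, 0, 0, 0, 0, 0, 255], [0, 0, 0, 0, 0, 0, 255], [0, 0, 0, 0, 0, 0, 255], [0, 0, 0, 0, 0, 0, 255]],
])

```text
time_s: 8.97
tcp_pos: [0.4532, -0.1953, 0.1283]
ee_rot: [-0.055, -3.132, -0.004]
force: [-18.2, -3.8, 9.3]
finger_gap: 0.0325
gripper_force: 40.0
```

Run:
```python
from h import *
go(.459,-.195,.069,-2)
c=pic("side","sd3",(285,140,385,210),8)
```

```text
t 8.97 tcp [ 0.4532 -0.1953  0.1283] R z [-0.0092  0.0027 -1.    ] yaw 177.99 J [-4.300e-01  5.240e-01  2.009e+00 -2.000e-03  6.190e-01 -1.964e+00]
shift cm [-0.58  0.06 -0.21] turn z deg -0.01  F [-18.2  -3.8   9.3] M [-0.83   2.473 -0.259] gap 0.0325
```

View pics/sd3.png

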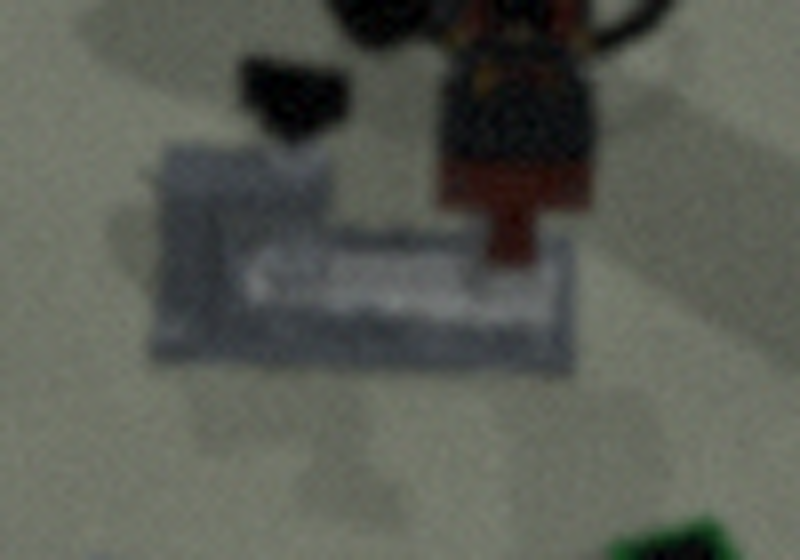

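The tongue's left end at crop (245,275) sits against the column/stop, and the push force climbs with no motion, so the socket is home. Next I release and rise.

Emit:
carry_out([
  [[0, 0, 0, 0.03, 0, -0.05, 150], [0, 0, 0, 0, 0, 0, 60], [0, 0, 0, 0, 0, 0, 60], [0, 0, 0, 0, 0, 0, 60], [0, 0, 0, 0, 0, -2.0, 60], [0, 0, 0, 0, 0, -4.0, 60], [0, 0, 0, 0, 0, -4.0, 60], [0, 0, 0, 0, 0, -2.0, 60]],
])

```text
time_s: 9.68
tcp_pos: [0.4589, -0.1966, 0.2532]
ee_rot: [0.054, 3.136, -0.003]
force: [0.8, -0.2, -0.0]
finger_gap: 0.0674
gripper_force: 0.0
```

Run:
```python
from h import *
go(.554,-.198,.19,-2)
c=pic("wrist","w4")
pic("scene","s4",(210,180,290,260),7)
```

```text
t 9.68 tcp [ 0.4589 -0.1966  0.2532] R z [ 0.0048 -0.0021 -1.    ] yaw 178.02 J [-0.429  0.308  1.946  0.     0.882 -1.965]
shift cm [-9.51  0.19  0.23] turn z deg 0.02  F [ 0.8 -0.2 -0. ] M [-0.01  -0.009  0.008] gap 0.0674
```

View pics/s4.png

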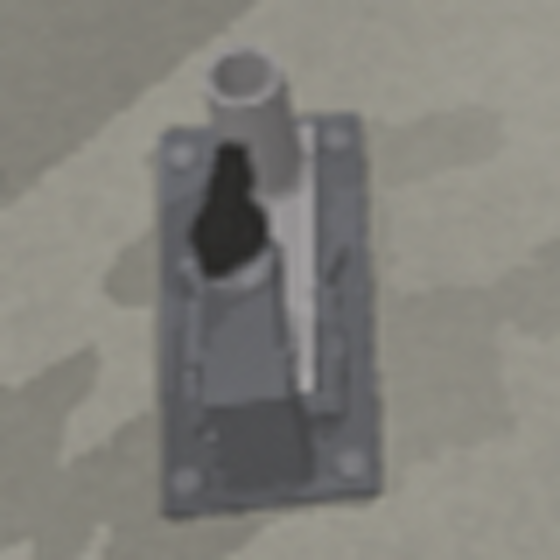

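The tube rim is at crop (244,75), the tongue in the channel ends at about (303,390), and the wing bar's top runs from (234,150) to about (215,265).

Run:
```python
from h import *
c=dict(np.load("pics/s4.npz"))
P=lambda x,y,z: world(c,210+(x+.5)/7-.5,180+(y+.5)/7-.5,z=z)
print("rim",P(244,75,.088),"want",.554-.095)
print("tip",P(303,390,.018))
v,u=np.mgrid[195:225,230:255]; Z=c["range_z"][v,u]; I=c["color"][v,u].sum(-1)
W=((np.stack([(u-c["cx"])/c["fx"],(v-c["cy"])/c["fy"],np.ones(u.shape)],-1)*Z[...,None])-c["t"])@c["R"]
m=(I<150)&(Z>0)&(W[...,2]>.128); S=W[m]; print(m.sum(),np.percentile(S[:,2],[5,50,95]))
q=S-S.mean(0); _,s,V=np.linalg.svd(q[:,:2]); print("c",S.mean(0),"yaw",np.degrees(np.arctan2(V[0,1],V[0,0])),s, np.ptp(q[:,:2]@V[0]),np.ptp(q[:,:2]@V[1]))
# wrist view of where wing should appear
w=dict(np.load("pics/w4.npz")); k=w["R"]@[.554,-.198,.139]+w["t"]; print(k[:2]/k[2]*w["fx"]+[w["cx"],w["cy"]])
```

```text
rim [ 0.45779243 -0.1925021   0.088     ] want 0.4590000000000001
tip [ 0.57220489 -0.18383835  0.018     ]
71 [0.13004374 0.13636255 0.13910212]
c [ 0.55772827 -0.1985451   0.1359193 ] yaw -14.005560850419114 [0.11571676 0.02938564] 0.047026470440909136 0.013161947314670616
[321.46520665 353.72044401]
```

Emit:
carry_out([
  [[0, 0, 0, -2.0, 0.1, 0, 60], [0, 0, 0, -2.5, 0.1, 0, 60], [0, 0, 0, -2.5, 0, 0, 60], [0, 0, 0, -2.0, 0, 0, 60], [0, 0, 0, -0.7, 0, 0, 60], [0, 0, 6, 0, 0, 0, 60], [0, 0, 6, 0, 0, 0, 60], [0, 0, 0, 0, 0, 0, 60]],
])

```text
time_s: 10.45
tcp_pos: [0.5535, -0.1972, 0.2479]
ee_rot: [-0.388, -3.115, -0.001]
force: [-0.6, -0.4, 0.1]
finger_gap: 0.0673
gripper_force: 0.0
```

Run:
```python
from h import *
go(.556,-.198,.135,-14)
c=pic("wrist","w5",(170,200,470,400),2.6)
for z in(.139,):
    k=c["R"]@[.556,-.198,z]+c["t"]; print((k[:2]/k[2]*c["fx"]+[c["cx"],c["cy"]]-[170,200])*2.6)
```

```text
t 10.45 tcp [ 0.5535 -0.1972  0.2479] R z [-2.1e-03  8.0e-04 -1.0e+00] yaw 165.8 J [-0.362  0.437  1.754  0.     0.953 -1.685]
shift cm [-0.28 -0.02  5.16] turn z deg -0.2  F [-0.6 -0.4  0.1] M [0.039 0.024 0.02 ] gap 0.0673
[384.52488452  89.32989988]
```

View pics/w5.png

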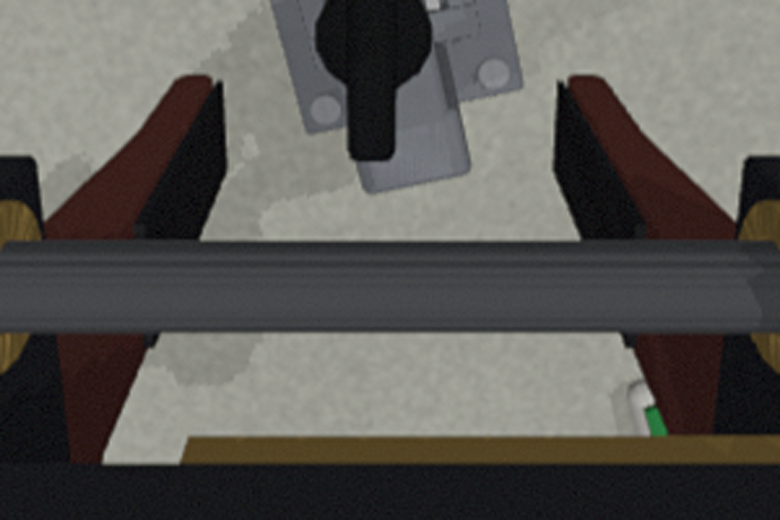

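The wing bar runs vertically in the crop, so the yaw is aligned. Its centre line is at column 371 and its far end at (371,158), against a predicted column of 384.

Run:
```python
from h import *
c=dict(np.load("pics/w5.npz"))
P=lambda x,y,z: world(c,170+(x+.5)/2.6-.5,200+(y+.5)/2.6-.5,z=z)
v,u=np.mgrid[200:262,300:335]; Z=c["range_z"][v,u]
W=((np.stack([(u-c["cx"])/c["fx"],(v-c["cy"])/c["fy"],np.ones(u.shape)],-1)*Z[...,None])-c["t"])@c["R"]
print("zmax",np.percentile(W[...,2],97))
for z in(.134,.139):
    e=P(371,155,z); l,r=P(347,140,z),P(396,140,z); d=np.array([np.cos(np.radians(-14)),np.sin(np.radians(-14)),0]); print(z,e,np.linalg.norm(l-r),"centre",e-d*.025)
# disc lower edges: 316..432 at row ~38
a,b=P(316,38,.110),P(432,38,.110); print("disc",(a+b)/2,np.linalg.norm(a-b))
v,u=np.mgrid[150:262,280:350]; Z=c["range_z"][v,u]
W=((np.stack([(u-c["cx"])/c["fx"],(v-c["cy"])/c["fy"],np.ones(u.shape)],-1)*Z[...,None])-c["t"])@c["R"]
S=W[W[...,2]>.13]; q=S-S.mean(0);_,s,V=np.linalg.svd(q[:,:2],full_matrices=False); print(len(S),S.mean(0),np.median(S[:,2]),np.degrees(np.arctan2(V[0,1],V[0,0])),[ (x.min()+x.max())/2 for x in S.T],np.ptp(q[:,:2]@V.T,axis=0))
```

```text
zmax 0.13876616635584726
0.134 [ 0.57351914 -0.20614987  0.134     ] 0.012117253947053276 centre [ 0.54926174 -0.20010182  0.134     ]
0.139 [ 0.57131111 -0.20547314  0.139     ] 0.011807750961852072 centre [ 0.54705372 -0.19942509  0.139     ]
disc [ 0.55130493 -0.20007119  0.11      ] 0.031195587805320443
1529 [ 0.54662053 -0.19902837  0.14260941] 0.13761561336525757 -16.20560598759682 [np.float64(0.5305972111838395), np.float64(-0.19552064662321172), np.float64(0.2300415905032769)] [0.0907368  0.01254006]
```

Emit:
carry_out([
  [[0, 0, 0, 0.1, -0.24, 1.0, 60], [0, 0, 0, 0, 0, 2.0, 60], [0, 0, 0, 0, 0, 1.5, 60], [0, 0, 0, 0, 0, 0.6, 60], [0, 0, 0, 0, 0, 0, 150], [0, 0, 0, 0, 0, 0, 255], [0, 0, 0, 0, 0, 0, 255], [0, 0, 0, 0, 0, 0, 255]],
], squeeze=45)

```text
time_s: 11.17
tcp_pos: [0.5532, -0.1998, 0.1991]
ee_rot: [0.382, 3.117, -0.001]
force: [-0.1, 0.6, 0.8]
finger_gap: 0.0442
gripper_force: 0.0
```

Emit:
carry_out([
  [[0, 0, 0, 0, 0, 0, 255], [0, 0, 0, 0, 0, 0, 255], [0, 0, 0, 0, 0, 0, 255], [0, 0, 0, 0, 0, 0, 255], [0, 0, 0, 0, 0, 0, 255], [0, 0, 0, 0, 0, 0, 255], [0, 0, 0, 0, 0, 0, 255], [0, 0, 0, 0, 0, 0, 255]],
])

```text
time_s: 11.83
tcp_pos: [0.5526, -0.2009, 0.1985]
ee_rot: [0.382, 3.118, -0.004]
force: [-2.7, -7.7, 0.0]
finger_gap: 0.0115
gripper_force: 45.0
```

Run:
```python
from h import *
go(.552,-.1993,.136,-14); s=bot.observe(); print(s["tau"],s["gripper_force"])
```

```text
t 11.83 tcp [ 0.5526 -0.2009  0.1985] R z [ 1.0e-04 -2.3e-03 -1.0e+00] yaw 166.03 J [-0.368  0.506  1.781 -0.003  0.853 -1.693]
shift cm [0.1  0.14 0.12] turn z deg 0.03  F [-2.7 -7.7  0. ] M [-1.26   0.378  0.042] gap 0.0115
[ 4.41443637e+00 -5.30770683e+01 -2.11715609e+01  1.67000704e+00
  2.22469415e-01 -1.03799928e-03] 44.965394139289856
```

Create m.py:
```python
from h import *
s=bot.observe(); R=Ro.from_rotvec(s["ee_rot"]).as_matrix()
cw=165.9-np.degrees(np.arctan2(R[1,0],R[0,0]))
print("t",round(s["time_s"],2),"cw",round(cw%360,1),"Mz",round(s["moment"][2],3),"Ftool",(R.T@s["force"]).round(1),"tcp",s["tcp_pos"].round(4),"J6",s["joint_pos"][5].round(3),"tau6",s["tau"][5].round(3),"gap",round(s["finger_gap"],4),"M",s["moment"].round(2))
```

```text
(no output)
```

Emit:
carry_out([
  [[0, 0, 0, 0, -0.1, 0, 255], [0, 0, 4, 0, 0, 0.018, 255], [0, 0, 4, 0, 0, 0.018, 255], [0, 0, 4, 0, 0, 0.018, 255], [0, 0, 4, 0, 0, 0.018, 255], [0, 0, 4, 0, 0, 0.018, 255], [0, 0, 4, 0, 0, 0.018, 255], [0, 0, 0, 0, 0, 0, 255]],
])

```text
time_s: 12.5
tcp_pos: [0.5523, -0.2017, 0.1976]
ee_rot: [1.027, 2.968, -0.003]
force: [-3.6, -6.6, 2.9]
finger_gap: 0.0121
gripper_force: 45.0
```

```bash
python3 m.py
```

```text
t 12.5 cw 24.1 Mz 0.089 Ftool [-1.3 -7.4 -2.9] tcp [ 0.5523 -0.2017  0.1976] J6 -1.272 tau6 1.01 gap 0.0121 M [-1.18  0.56  0.09]
```

Emit:
carry_out([
  [[0, 0, 2, 0, 0, 0.009, 255], [0, 0, 2, 0, 0, 0.009, 255], [0, 0, 2, 0, 0, 0.009, 255], [0, 0, 2, 0, 0, 0.009, 255], [0, 0, 2, 0, 0, 0.009, 255], [0, 0, 2, 0, 0, 0.009, 255], [0, 0, 0, 0, 0, 0, 255], [0, 0, 0, 0, 0, 0, 255]],
])

```text
time_s: 13.17
tcp_pos: [0.5521, -0.202, 0.197]
ee_rot: [1.327, 2.847, -0.004]
force: [-4.1, -8.7, 3.6]
finger_gap: 0.0115
gripper_force: 45.0
```

```bash
python3 m.py
```

```text
t 13.17 cw 35.9 Mz 0.026 Ftool [-4.1 -8.7 -3.5] tcp [ 0.5521 -0.202   0.197 ] J6 -1.067 tau6 0.165 gap 0.0115 M [-1.53  0.76  0.03]
```

```bash
cat > m.py <<'E'
from h import *
L=[]
for i in range(6):
    if i: bot.read_camera("wrist")
    s=bot.observe(); L.append(np.r_[s["moment"],s["force"]])
L=np.array(L); R=Ro.from_rotvec(s["ee_rot"]).as_matrix(); f=L.mean(0)
cw=165.9-np.degrees(np.arctan2(R[1,0],R[0,0]))
print("t",round(s["time_s"],2),"cw",round(cw%360,1),"Mz",L[:,2].round(3),"mean",f[2].round(3),"Fw",f[3:].round(1),"Ftool",(R.T@f[3:]).round(1),"tcp",s["tcp_pos"].round(4),"J6",s["joint_pos"][5].round(3),"gap",round(s["finger_gap"],4))
E
python3 m.py
```

```text
t 13.42 cw 35.9 Mz [0.026 0.077 0.124 0.049 0.048 0.04 ] mean 0.061 Fw [-4.4 -8.2  3.8] Ftool [-3.5 -8.6 -3.8] tcp [ 0.5521 -0.202   0.197 ] J6 -1.067 gap 0.0117
```

Emit:
carry_out([
  [[0, 0, 0, -0.06, -0.12, -0.02, 255], [0, 0, 2, 0, 0, 0.009, 255], [0, 0, 2, 0, 0, 0.009, 255], [0, 0, 2, 0, 0, 0.009, 255], [0, 0, 2, 0, 0, 0.009, 255], [0, 0, 2, 0, 0, 0.009, 255], [0, 0, 0, 0, 0, 0, 255], [0, 0, 0, 0, 0, 0, 255]],
])

```text
time_s: 14.08
tcp_pos: [0.5517, -0.2024, 0.1966]
ee_rot: [1.57, 2.721, -0.002]
force: [-3.1, -4.0, 3.1]
finger_gap: 0.0116
gripper_force: 45.0
```

```bash
python3 m.py
```

```text
t 14.33 cw 45.9 Mz [0.085 0.077 0.09  0.105 0.116 0.122] mean 0.099 Fw [-2.9 -4.2  2.8] Ftool [-2.2 -4.6 -2.8] tcp [ 0.5517 -0.2024  0.1966] J6 -0.894 gap 0.0116
```

Emit:
carry_out([
  [[0, 0, 2, 0, -0.05, 0, 255], [0, 0, 2, 0, 0, 0.009, 255], [0, 0, 2, 0, 0, 0.009, 255], [0, 0, 2, 0, 0, 0.009, 255], [0, 0, 2, 0, 0, 0.009, 255], [0, 0, 2, 0, 0, 0.009, 255], [0, 0, 0, 0, 0, 0, 255], [0, 0, 0, 0, 0, 0, 255]],
])

```text
time_s: 15.0
tcp_pos: [0.5513, -0.2026, 0.1961]
ee_rot: [1.846, 2.542, -0.002]
force: [-2.5, -4.7, 2.0]
finger_gap: 0.012
gripper_force: 45.0
```

```bash
python3 m.py
```

```text
t 15.25 cw 57.9 Mz [0.106 0.109 0.048 0.117 0.106 0.113] mean 0.1 Fw [-2.4 -4.8  2.2] Ftool [-3.8 -3.7 -2.2] tcp [ 0.5513 -0.2026  0.1961] J6 -0.686 gap 0.0113
```

Emit:
carry_out([
  [[0, 0, 2, 0, 0, 0, 255], [0, 0, 2, 0, 0, 0.009, 255], [0, 0, 2, 0, 0, 0.009, 255], [0, 0, 2, 0, 0, 0.009, 255], [0, 0, 2, 0, 0, 0.009, 255], [0, 0, 2, 0, 0, 0.009, 255], [0, 0, 0, 0, 0, 0, 255], [0, 0, 0, 0, 0, 0, 255]],
])

```text
time_s: 15.92
tcp_pos: [0.551, -0.2027, 0.1956]
ee_rot: [-2.102, -2.335, 0.002]
force: [-3.8, -5.0, 2.8]
finger_gap: 0.0115
gripper_force: 45.0
```

```bash
python3 m.py
```

```text
t 16.17 cw 69.9 Mz [0.09  0.091 0.028 0.059 0.1   0.008] mean 0.063 Fw [-3.6 -5.2  2.4] Ftool [-4.8 -4.2 -2.4] tcp [ 0.551  -0.2027  0.1956] J6 -0.476 gap 0.0119
```

Emit:
carry_out([
  [[0, 0, 2, -0.05, -0.05, 0, 255], [0, 0, 2, 0, 0, 0.009, 255], [0, 0, 2, 0, 0, 0.009, 255], [0, 0, 2, 0, 0, 0.009, 255], [0, 0, 2, 0, 0, 0.009, 255], [0, 0, 2, 0, 0, 0.009, 255], [0, 0, 0, 0, 0, 0, 255], [0, 0, 0, 0, 0, 0, 255]],
])

```text
time_s: 16.83
tcp_pos: [0.5506, -0.2029, 0.1951]
ee_rot: [-2.333, -2.103, 0.002]
force: [-3.8, -3.9, 4.0]
finger_gap: 0.0115
gripper_force: 45.0
```

```bash
python3 m.py
```

```text
t 17.08 cw 81.8 Mz [0.095 0.043 0.139 0.177 0.083 0.114] mean 0.108 Fw [-4.5 -3.7  3.6] Ftool [-4.1 -4.1 -3.6] tcp [ 0.5506 -0.2029  0.1951] J6 -0.269 gap 0.0117
```

Emit:
carry_out([
  [[0, 0, 2, 0, 0, 0, 255], [0, 0, 2, 0, 0, 0.009, 255], [0, 0, 2, 0, 0, 0.009, 255], [0, 0, 2, 0, 0, 0.009, 255], [0, 0, 2, 0, 0, 0.009, 255], [0, 0, 2, 0, 0, 0.009, 255], [0, 0, 0, 0, 0, 0, 255], [0, 0, 0, 0, 0, 0, 255]],
])

```text
time_s: 17.75
tcp_pos: [0.5502, -0.2028, 0.1948]
ee_rot: [-2.539, -1.848, 0.003]
force: [-6.1, -2.7, 6.9]
finger_gap: 0.0115
gripper_force: 45.0
```

```bash
python3 m.py
```

```text
t 18.0 cw 93.8 Mz [0.171 0.167 0.141 0.171 0.148 0.199] mean 0.166 Fw [-5.8 -3.1  6.5] Ftool [-4.8 -4.6 -6.5] tcp [ 0.5502 -0.2028  0.1948] J6 -0.06 gap 0.0117
```

Emit:
carry_out([
  [[0, 0, 1, -0.04, -0.05, 0, 255], [0, 0, 1, 0, 0, 0, 255], [0, 0, 1, 0, 0, 0, 255], [0, 0, 1, 0, 0, 0, 255], [0, 0, 1, 0, 0, 0, 255], [0, 0, 1, 0, 0, 0, 255], [0, 0, 0, 0, 0, 0, 255], [0, 0, 0, 0, 0, 0, 255]],
])

```text
time_s: 18.67
tcp_pos: [0.5499, -0.2028, 0.1947]
ee_rot: [-2.633, -1.712, 0.002]
force: [-5.4, -1.7, 4.7]
finger_gap: 0.0118
gripper_force: 45.0
```

```bash
python3 m.py
```

```text
t 18.92 cw 99.8 Mz [0.154 0.19  0.137 0.192 0.163 0.177] mean 0.169 Fw [-4.9 -1.9  5.4] Ftool [-3.7 -3.7 -5.4] tcp [ 0.5499 -0.2028  0.1947] J6 0.045 gap 0.0116
```

Emit:
carry_out([
  [[0, 0, 1, 0, 0, 0, 255], [0, 0, 1, 0, 0, 0.009, 255], [0, 0, 1, 0, 0, 0, 255], [0, 0, 1, 0, 0, 0.009, 255], [0, 0, 1, 0, 0, 0, 255], [0, 0, 1, 0, 0, 0.009, 255], [0, 0, 0, 0, 0, 0, 255], [0, 0, 0, 0, 0, 0, 255]],
])

```text
time_s: 19.58
tcp_pos: [0.5498, -0.2027, 0.1944]
ee_rot: [-2.719, -1.572, 0.002]
force: [-5.7, -1.8, 6.7]
finger_gap: 0.0115
gripper_force: 45.0
```

```bash
python3 m.py
```

```text
t 19.83 cw 105.8 Mz [0.22  0.159 0.169 0.209 0.19  0.185] mean 0.189 Fw [-6.1 -1.4  6.5] Ftool [-4.3 -4.6 -6.5] tcp [ 0.5498 -0.2027  0.1944] J6 0.149 gap 0.012
```

Emit:
carry_out([
  [[0, 0, 4, -0.04, -0.05, 0, 255], [0, 0, 4, 0, 0, 0.018, 255], [0, 0, 4, 0, 0, 0.018, 255], [0, 0, 4, 0, 0, 0.018, 255], [0, 0, 4, 0, 0, 0.018, 255], [0, 0, 4, 0, 0, 0.018, 255], [0, 0, 4, 0, 0, 0.018, 255], [0, 0, 0, 0, 0, 0, 255]],
])

```text
time_s: 20.5
tcp_pos: [0.549, -0.2022, 0.1932]
ee_rot: [-3.019, -0.861, 0.003]
force: [-4.6, 1.6, 6.0]
finger_gap: 0.0117
gripper_force: 45.0
```

```bash
python3 m.py
```

```text
t 20.75 cw 133.8 Mz [0.165 0.207 0.097 0.165 0.153 0.124] mean 0.152 Fw [-5.2  1.5  6.2] Ftool [-3.6 -4.1 -6.2] tcp [ 0.549  -0.2022  0.1932] J6 0.638 gap 0.0117
```

Emit:
carry_out([
  [[0, 0, 4, -0.04, -0.05, 0, 255], [0, 0, 4, 0, 0, 0.018, 255], [0, 0, 4, 0, 0, 0.018, 255], [0, 0, 4, 0, 0, 0.018, 255], [0, 0, 4, 0, 0, 0.018, 255], [0, 0, 4, 0, 0, 0.018, 255], [0, 0, 4, 0, 0, 0.018, 255], [0, 0, 0, 0, 0, 0, 255]],
])

```text
time_s: 21.42
tcp_pos: [0.5486, -0.2014, 0.1921]
ee_rot: [-3.138, -0.105, 0.003]
force: [-2.3, 4.9, 6.4]
finger_gap: 0.0117
gripper_force: 45.0
```

```bash
python3 m.py
```

```text
t 21.67 cw 161.9 Mz [0.2   0.197 0.146 0.198 0.223 0.157] mean 0.187 Fw [-3.8  5.   6.1] Ftool [-3.4 -5.3 -6.1] tcp [ 0.5486 -0.2015  0.1921] J6 1.126 gap 0.012
```

Emit:
carry_out([
  [[0, 0, 2, -0.03, -0.05, 0, 255], [0, 0, 2, 0, 0, 0.01, 255], [0, 0, 2, 0, 0, 0.01, 255], [0, 0, 2, 0, 0, 0.01, 255], [0, 0, 0, 0, 0, 0, 255], [0, 0, 0, 0, 0, 0, 255], [0, 0, 0, 0, 0, 0, 255], [0, 0, 0, 0, 0, 0, 255]],
])

```text
time_s: 22.33
tcp_pos: [0.5485, -0.2011, 0.1918]
ee_rot: [-3.138, 0.108, 0.002]
force: [-2.9, 4.4, 5.8]
finger_gap: 0.0115
gripper_force: 45.0
```

```bash
python3 m.py; python3 m.py
```

```text
t 22.58 cw 169.9 Mz [0.221 0.187 0.195 0.179 0.197 0.248] mean 0.205 Fw [-2.7  3.9  5.2] Ftool [-2.9 -3.7 -5.2] tcp [ 0.5485 -0.2011  0.1918] J6 1.266 gap 0.0115
t 22.83 cw 169.9 Mz [0.248 0.184 0.199 0.19  0.161 0.19 ] mean 0.195 Fw [-2.9  4.1  5.3] Ftool [-3.2 -3.9 -5.3] tcp [ 0.5485 -0.2011  0.1918] J6 1.266 gap 0.0121
```

Emit:
carry_out([
  [[0, 0, -4, 0, 0, -0.02, 255], [0, 0, -4, 0, 0, -0.02, 255], [0, 0, -3, 0, 0, -0.02, 200], [0, 0, 0, 0, 0, 0, 100], [0, 0, 0, 0, 0, 0, 60], [0, 0, 0, 0, 0, 0, 60], [0, 0, 0, 0, 0, -1.5, 60], [0, 0, 0, 0, 0, -3.0, 60]],
])

```text
time_s: 23.5
tcp_pos: [0.5471, -0.2014, 0.2346]
ee_rot: [-3.133, -0.19, 0.01]
force: [0.2, 0.2, -0.0]
finger_gap: 0.0483
gripper_force: 0.0
```

Emit:
carry_out([
  [[0, 0, 0, 0, 0, -3.0, 60], [0, 0, 0, 0, 0, -2.0, 60], [0, 0, 0, 0, 0, 0, 60], [0, 0, 0, 0, 0, 0, 60], [0, 0, 0, 0, 0, 0, 60], [0, 0, 0, 0, 0, 0, 60], [0, 0, 0, 0, 0, 0, 60], [0, 0, 0, 0, 0, 0, 60]],
])

```text
time_s: 24.17
tcp_pos: [0.5485, -0.202, 0.2862]
ee_rot: [-3.135, -0.191, 0.003]
force: [0.1, -0.7, 0.5]
finger_gap: 0.0676
gripper_force: 0.0
```

```bash
python3 m.py
python3 - <<'E'
from h import *
c=pic("wrist","w6",(170,100,470,325),2.6)
E
```

```text
t 24.42 cw 158.9 Mz [-0.043  0.002 -0.019 -0.02   0.036  0.015] mean -0.005 Fw [-0.   0.1 -0.1] Ftool [-0.  -0.1  0.1] tcp [ 0.5488 -0.2022  0.2871] J6 1.075 gap 0.0672
```

View pics/w6.png

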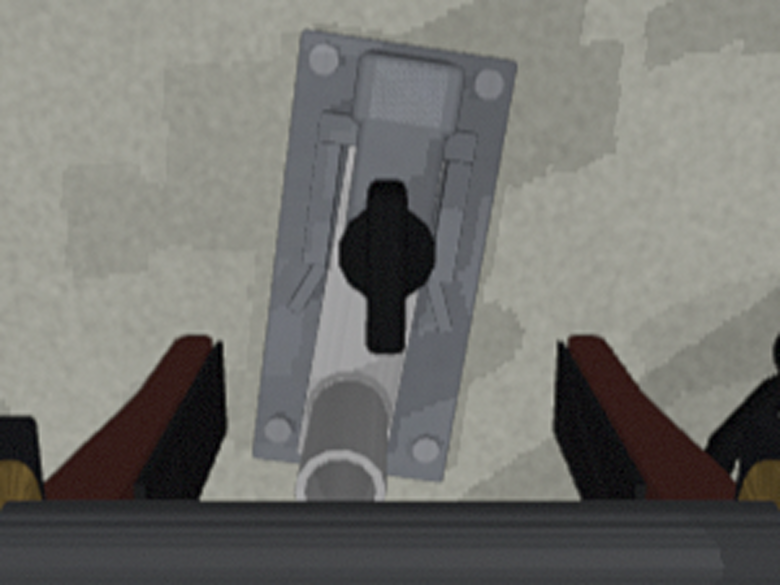

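The released wing lies along the tool axis, from (387,183) to (386,350). That puts the rod about 158° clockwise of its start, roughly 90° past first touch at about 68°. The tongue ends at the stop near (349,147).

```bash
python3 -c "
from workcell import bot
print(bot.hand_in())"
```

```text
the job is handed in; nothing more can be done
None
```

I pushed the socket's tongue home against the back stop, turned the wing about a quarter turn past first touch (touch judged from noisy torque readings, so good to a few degrees), let go, and handed the job in at about 24 s; no verdict came back.

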